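# Tip a stock tote of putty tubs into the counter hopper over its tipping rail

## Task

Refill the counter hopper: pick up the stock tote by its angled grip, drop the notches of its runners over the hopper's steel tipping rail, and tip the tote about the rail until all four tubs have slid down into the hopper. Unhook the empty tote and stand it back where it was. Do not touch the tubs with the gripper, and leave the other things where they stand.

Things in the scene. Friction and masses are not known exactly. Their poses are not given: they have to be found in the camera images.
- tote: Open wooden carrying tote, 205 long x 176 wide x 142 mm high, about 0.35 kg empty. Origin: middle of its underside, on the table; z up, +x towards the open spout (upturned tip at x=113, top z=34), y across. House-shaped side boards 6 mm thick; floor top at z=28; back board at x=-92. Two runners 22 mm high, 18 wide, at y=+-60, each with a notch. It turns forward about y to pour.
- tote_grip (a point): Middle of the tote's wooden grip bar, at (0, 0, 122) mm in the tote. The bar spans the tote along y, 164 mm free between the side boards, section 16 x 28 mm. Its flats lean 30 deg: their normal is (0.866, 0, 0.5) in the tote, so the fingers must point along (0.5, 0, -0.866), wrist leaning to the back. Tops of the tubs are 52 mm below. Axes as the tote's.
- tote_notch (a point): Pivot of the notches, at (66, 0, 10) mm in the tote: where the rail's axis lies when both notches are fully down on it. Each notch opens downward in a runner: 16 mm long in x (58 to 74), 15 mm deep from the runner's underside; the runner's toe ahead of it runs to x=100, the rest back to x=-88. Axes as the tote's.
- hopper: Fixed plywood hopper, 200 x 208 x 187 mm. Origin: middle of its underside; +x from rail side to front board (150 mm high). Inside: y=+-96, x=+-90; back board 133 mm high. Steel rail 10 mm thick, along y between the cheeks, axis at z=165 and x=-58, but clamped in slots up to 16 mm either way in x: not tracked, find it by sight or touch. Hook the tote on with its +x along hopper +x.
- tub_0: lidded round putty tub, 78 mm across, 42 mm high, about 100 g; origin at the centre of its underside. Stands in the tote at the start, back row, -y side.
- tub_1: lidded round putty tub, 78 mm across, 42 mm high, about 100 g; origin at the centre of its underside. Stands in the tote at the start, back row, +y side.
- tub_2: lidded round putty tub, 78 mm across, 42 mm high, about 100 g; origin at the centre of its underside. Stands in the tote at the start, spout row, -y side.
- tub_3: lidded round putty tub, 78 mm across, 42 mm high, about 100 g; origin at the centre of its underside. Stands in the tote at the start, spout row, +y side.
- card_deck: Bystander, loose: flat tuck box of cards, 66 x 98 x 30 mm, lying beside the tote; the wire rack between tote and hopper is 120 mm high, the cartons in it 155 mm. Origin: middle of its underside.
- gold_cup: Bystander, loose: small round pot, 67 mm across, 58 mm high, behind the tote. Origin: middle of its underside.

How it is judged:
On the way, in this order (a step that is already met when the one before it is completed fails the run):
1. both notches are down over the rail, the tote about level (x of tote_notch in the frame of hopper between -0.08 and -0.036 m and y of tote_notch in the frame of hopper between -0.02 and 0.02 m and z of tote_notch in the frame of hopper between 0.157 and 0.174 m and angle between tote's own z axis and vertical below 0.26 rad), for 0.1 s.
2. the tote is tipped by more than 35 degrees with its notches still on the rail (x of tote_notch in the frame of hopper between -0.085 and -0.031 m and y of tote_notch in the frame of hopper between -0.025 and 0.025 m and z of tote_notch in the frame of hopper between 0.149 and 0.183 m and angle between tote's own z axis and vertical above 0.6 rad), for 0.2 s.
At the end, for the whole second after the job is handed in: All four tubs lie at rest inside the hopper, between its four walls; the tote stands upright on the table (within 3 degrees), at rest, within 60 mm of where it stood (height (world z) of tote below 0.005 m and angle between tote's own z axis and vertical below 0.05 rad and distance of tote from where it was at the start of the episode below 0.06 m and linear speed of each of tote, tub_0, tub_1, tub_2, tub_3 below 0.02 m/s and x of tub_0 in the frame of hopper between -0.092 and 0.095 m and y of tub_0 in the frame of hopper between -0.098 and 0.098 m and z of tub_0 in the frame of hopper between 0 and 0.165 m and x of tub_1 in the frame of hopper between -0.092 and 0.095 m and y of tub_1 in the frame of hopper between -0.098 and 0.098 m and z of tub_1 in the frame of hopper between 0 and 0.165 m and x of tub_2 in the frame of hopper between -0.092 and 0.095 m and y of tub_2 in the frame of hopper between -0.098 and 0.098 m and z of tub_2 in the frame of hopper between 0 and 0.165 m and x of tub_3 in the frame of hopper between -0.092 and 0.095 m and y of tub_3 in the frame of hopper between -0.098 and 0.098 m and z of tub_3 in the frame of hopper between 0 and 0.165 m); the robot touches nothing.
It fails at once if the gripper presses on a tub (contact force between the fingers and tub_0 above 1 N or contact force between the fingers and tub_1 above 1 N or contact force between the fingers and tub_2 above 1 N or contact force between the fingers and tub_3 above 1 N).
It fails at once if a bystander is moved by more than 25 mm (distance of any of card_deck, gold_cup from where it was at the start of the episode above 0.025 m).
It also fails if it takes over 72 s, if anything falls off the work surface, if the arm or the gripper's body presses on something with over 40 N, if the wrist force passes 120 N, or if a joint passes its speed limit or range.

## Robot

A 7-joint arm with a two-finger parallel gripper is mounted at the origin on a cart in front of the work surface, level with it; the furniture and walls round the work are solid. World frame = base frame: x ahead of the robot, y to its left, z up, the work surface at z = 0. Lengths are in m, angles in rad, forces in N, time in s.
With the tool pointing down it reaches from about 0.425 to 0.925 m from the base axis. Payload 6.8 kg.
Tool frame: the origin (TCP) lies where the fingers leave the gripper's body, on its centre line; the fingertips stand 73 mm ahead of it and the grasp point (between the pads) lies 54 mm ahead of it; z points along the fingers, y is the line along which they close (so a half turn about z gives the same grasp; the last joint's range is limited). The gripper opens to 85 mm and grips with 20 to 120 N. Pads are 22 mm wide; open, the fingers measure 114 mm over their backs; the gripper's body (76 mm by 85 mm) begins 54 mm behind the grasp point. The pads swing forward as they close: fully open they stand 13 mm farther back than shut.
Start: joints at [-1.303, 0.477, 0.022, 1.555, -0.011, 1.109, -0.083], TCP at [0.248, 0.628, 0.304] pointing down, gripper open.
Joint ranges: [-2.96, 2.96], [-0.34, 2.1], [-1.41, 1.46], [0.24, 2.44], [-1.37, 4.51], [0.17, 1.92], [-2.96, 2.96]. Speed limits (rad/s): [2.39, 2.39, 3.14, 3.14, 3.14, 3.14, 3.14].

## Interface

Orientations are given as a rotation vector (axis times angle).
In Python, from bench import r, vision gives the robot as it stands (r), with the cameras (vision).
- The arm moves only by the shell command python3 drive.py [OPENING] [FORCE], which reads ROWS from standard input. ROWS is one flat JSON list of numbers that holds 1 to 5 rows one after another, with no inner brackets; each row has 6 numbers: dx, dy, dz in shares of 30 cm (1.0 is 30 cm), then a rotation vector rx, ry, rz in normalised numbers (1 is 2 pi rad); each row is the pose to reach, as a shift and turn from the pose commanded when the command began, along the tool's axes at that moment; what a row does not reach only later rows make up. A row lasts 1/10 s, in which the tool goes at most 0.05 m and 0.15 rad, less where a joint would pass 70% of its speed; a pose out of reach is approached as far as the arm can. OPENING is the finger opening in m, set as the command begins (- or left out keeps the last). The fingers move at their own pace and stop on an object; FORCE is the grip in N (left out, the last holds). Time passes only in rows, so rows that do not move let the fingers close. It prints the time, the measured TCP pose, the force, the opening and the grip force at its end. A shift or turn number past 1, either way, is cut back to 1. Input that does not fit is refused with a message, and nothing moves.
- r.get_obs(): the state, without advancing time (a new reading comes with each control period).
- vision.grab_frame(name): name is "scene" or "top"; returns (picture, depth): 480x640x3 uint8, blue, green, red; 480x640 float32, m along the optical axis (not along the pixel's ray), 0 where there is no reading.
- vision.camera_info(name): a dict with "camera_matrix" (3x3 intrinsics, pixels), "R" (3x3) and "t" (3): a world point X has camera coordinates R X + t. Camera axes: x right, y down, z forward; pixel columns grow to the right and rows downward; lengths in m; the calibration is good to about 2 mm. A picture is of the moment at which its call begins. camera_info takes no time and is no camera call.
- r.hand_in(): hands the job in; it is judged then, once.
The state is a dict: "clock": time; "joints": joint angles; "qvel": joint speeds; "tau": joint torques, N m; "tcp_pos": TCP position; "orientation": TCP orientation; "contact_force": force on the tool from outside, world axes, zero at the start; "moment": the same for the moment, N m; "grip_width": finger opening in m; "gripper_force": force on a finger pad.
Only numpy, scipy, OpenCV 4.12 (cv2) and the standard library are available. Lean on these libraries where they do the work, as an engineer would, in place of code of your own. Each camera call takes 0.05 s, during which the arm holds its last target. There are 200 camera calls.

## Working session

There is one attempt and no reset: what is moved stays moved. The work goes in short steps, Python scripts to look and compute and a shell command to move; the robot and the scene stay as the last step left them, time stands still between calls to the robot, and variables do not carry over. Pictures are saved under pics/ and viewed, at most 11 in all, crops included, and the job is handed in when it is done.

```bash
ls; mkdir -p pics
python3 - <<'E'
from bench import r, vision
import cv2,numpy as np
for n in("scene","top"):
    p,d=vision.grab_frame(n);cv2.imwrite(f"pics/{n}0.png",p);np.save(f"pics/{n}0.npy",d)
    c=vision.camera_info(n);print(n,{k:np.round(v,4).tolist() for k,v in c.items() if k in("camera_matrix","R","t")})
o=r.get_obs();print(o)
E
```

```text
bench.py
drive.py
pics
scene {'camera_matrix': [[490.5726, 0.0, 312.4457], [0.0, 490.5726, 246.0297], [0.0, 0.0, 1.0]], 'R': [[0.2346, 0.972, 0.013], [0.8006, -0.1856, -0.5697], [-0.5514, 0.1441, -0.8217]], 't': [-0.0271, -0.3415, 1.9428]}
top {'camera_matrix': [[444.679, 0.0, 322.4857], [0.0, 444.679, 241.8106], [0.0, 0.0, 1.0]], 'R': [[-0.0034, -1.0, 0.0087], [-0.9812, 0.0016, -0.1927], [0.1927, -0.0092, -0.9812]], 't': [-0.097, 0.4763, 1.2649]}
{'clock': 0.1, 'joints': array([-1.30310588,  0.47774773,  0.02232141,  1.55635496, -0.01152063,
        1.10929507, -0.08310661]), 'qvel': array([ 0.00019298, -0.00250388,  0.00190526, -0.00148577,  0.00066606,
        0.00099493,  0.00070167]), 'tau': array([ 5.12233033e-03, -5.97758460e+01,  1.61438964e+00, -2.81952703e+01,
        1.30290713e-02,  5.09930847e-03,  3.03557022e-05]), 'tcp_pos': array([0.24756391, 0.62751533, 0.3030011 ]), 'orientation': array([-5.86746235e-01, -3.08608920e+00,  2.61241732e-03]), 'contact_force': array([ 0.80681733, -0.62535368,  0.34979759]), 'moment': array([ 0.02126073, -0.02462671, -0.00482225]), 'gripper_force': 0.0, 'grip_width': 0.08552285598764092}
```

View pics/scene0.png

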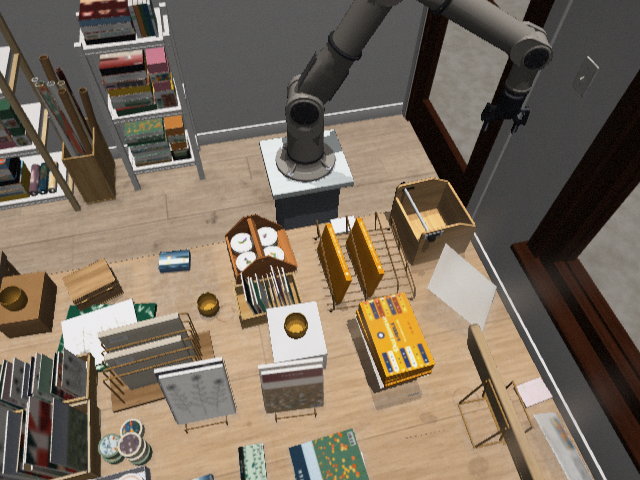

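View pics/top0.png

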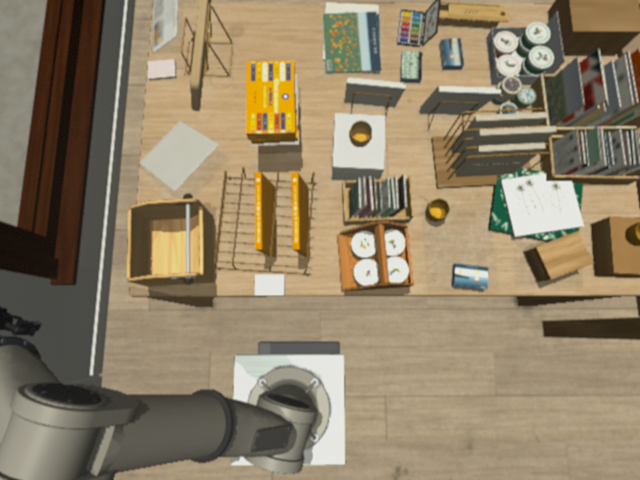

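Top view: the tote is around (375,257), the hopper at (165,240) with its rail at column ~187, and the wire rack with cartons stands between them (220–310). I'll enlarge crops next.

```bash
cat > h.py <<'E'
from bench import r, vision
import cv2,numpy as np
from scipy.spatial.transform import Rotation as Ro
def px2w(n,u,v,z=None,d=None):
    c=vision.camera_info(n);K,R,t=map(np.asarray,(c["camera_matrix"],c["R"],c["t"]))
    ray=np.linalg.inv(K)@[u,v,1.]
    if z is None: return R.T@(ray*d-t)
    o=-R.T@t; w=R.T@ray; return o+w*(z-o[2])/w[2]
def w2px(n,X):
    c=vision.camera_info(n);K,R,t=map(np.asarray,(c["camera_matrix"],c["R"],c["t"]))
    p=K@(R@np.asarray(X)+t);return p[:2]/p[2]
def cloud(n,d):
    c=vision.camera_info(n);K,R,t=map(np.asarray,(c["camera_matrix"],c["R"],c["t"]))
    v,u=np.mgrid[:480,:640];p=np.stack([u,v,np.ones_like(u)],-1)@np.linalg.inv(K).T*d[...,None]
    return (p-t)@R
E
python3 - <<'E'
from h import *
p=cv2.imread("pics/top0.png")
cv2.imwrite("pics/c1.png",cv2.resize(p[185:305,330:480],None,fx=5,fy=5,interpolation=cv2.INTER_CUBIC))
cv2.imwrite("pics/c2.png",cv2.resize(p[185:305,115:275],None,fx=5,fy=5,interpolation=cv2.INTER_CUBIC))
E
```

```text
(no output)
```

View pics/c1.png

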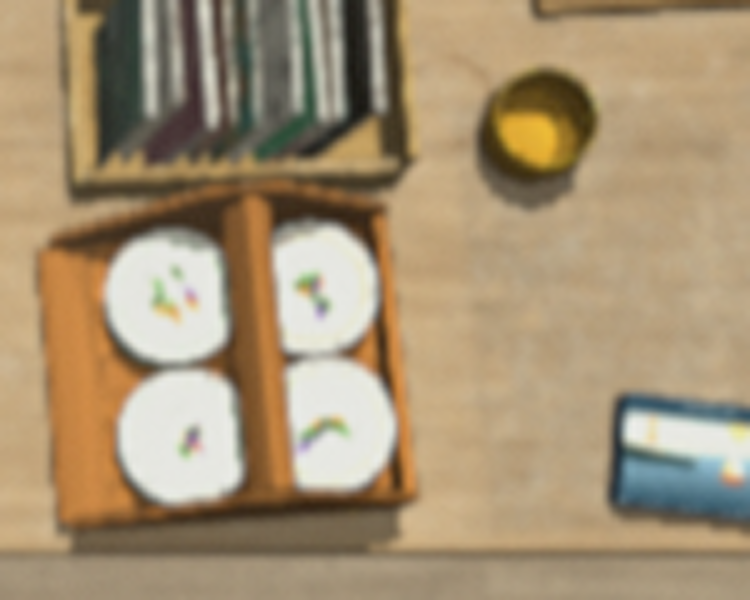

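View pics/c2.png

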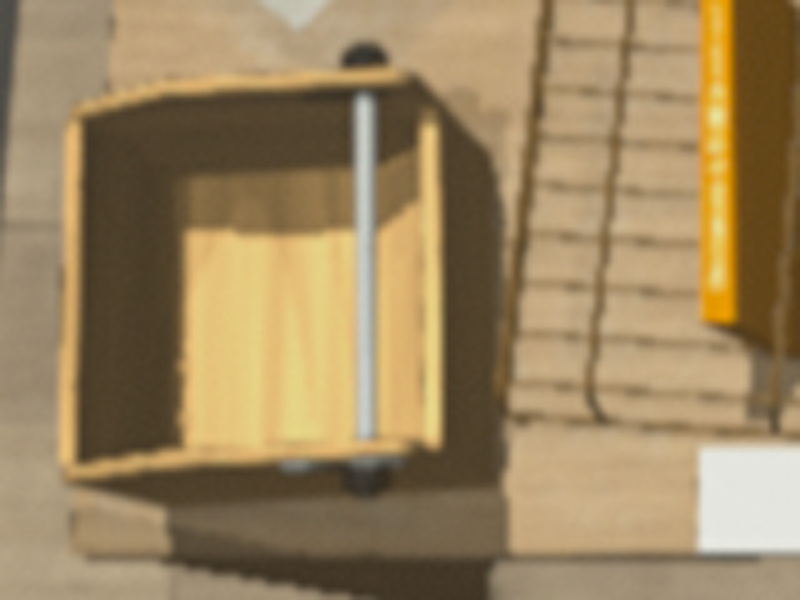

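Crop 1 shows the tote's spout edge at left (337.6,235)–(342,290), the bar leaning towards world +y at x≈380–390, the gold cup behind it at (438,210) and the blue card deck at about (470,277). Crop 2 shows the hopper with its rail at column ≈188, the back board on the right at ≈201 and the front board on the left at ≈129. So hopper +x and tote +x both point to world +y.

Run:
```python
from h import *
np.set_printoptions(precision=4,suppress=True)
d=np.load("pics/top0.npy");C=cloud("top",d);img=cv2.imread("pics/top0.png")
U,V=np.meshgrid(np.arange(640),np.arange(480))
def sel(u0,u1,v0,v1,z0,z1):
    m=(U>=u0)&(U<=u1)&(V>=v0)&(V<=v1)&(C[...,2]>z0)&(C[...,2]<z1)&(d>0);return m
print("table z",np.median(C[215:285,480:510,2]) ,np.median(C[255:262,430:450,2]))
m=sel(330,420,215,300,.062,.078)
n,l,s,c=cv2.connectedComponentsWithStats(m.astype(np.uint8))
for i in range(1,n):
    if s[i,4]>40:
        P=C[l==i];print("lid?",s[i,4],P.mean(0),P.min(0),P.max(0))
m=sel(370,400,215,295,.115,.15);P=C[m];print("bar",len(P),P.mean(0),P.min(0),P.max(0))
for x0 in np.arange(.38,.58,.02):
    Q=P[(P[:,0]>x0)&(P[:,0]<x0+.02)]
    if len(Q):print(x0,len(Q),Q.mean(0),np.percentile(Q[:,1],[2,98]),Q[:,2].max())
m=sel(325,352,225,300,.02,.045);P=C[m]
for x0 in np.arange(.38,.58,.02):
    Q=P[(P[:,0]>x0)&(P[:,0]<x0+.02)]
    if len(Q):print("spout",x0,len(Q),Q[:,1].max(),Q[Q[:,1].argmax()])
m=sel(180,196,190,290,.155,.185);P=C[m]
for x0 in np.arange(.38,.64,.02):
    Q=P[(P[:,0]>x0)&(P[:,0]<x0+.02)]
    if len(Q):print("rail",x0,len(Q),Q.mean(0),Q[:,1].min(),Q[:,1].max())
for nm,a in(("front",(125,136,205,280,.14,.16)),("back",(196,207,205,275,.12,.145))):
    P=C[sel(*a)]
    for x0 in np.arange(.38,.64,.02):
        Q=P[(P[:,0]>x0)&(P[:,0]<x0+.02)]
        if len(Q):print(nm,x0,len(Q),Q[:,1].min(),Q[:,1].max(),np.median(Q[:,2]))
P=C[sel(125,210,190,290,.14,.2)];print("cheeks x",np.percentile(P[:,0],[0,1,99,100]),P[:,2].max())
for nm,a in(("cart",(225,312,165,280,.05,.3)),("cup",(420,455,190,230,.03,.08)),("deck",(450,492,260,295,.02,.05))):
    P=C[sel(*a)];print(nm,len(P),P.mean(0),P.min(0),P.max(0))
for nm,q in (("rail",[(188.2,204),(187.8,272)]),):
    print([px2w("top",u,v,z=.17) for u,v in q])
```

```text
table z 0.0013530164582355416 0.00026349930977492657
lid? 1111 [ 0.433  -0.3142  0.0694] [ 0.3452 -0.3565  0.062 ] [ 0.5213 -0.2766  0.0777]
lid? 587 [ 0.4687 -0.2155  0.0699] [ 0.427  -0.2511  0.0622] [ 0.5107 -0.1611  0.0776]
lid? 544 [ 0.3843 -0.2227  0.0699] [ 0.3488 -0.257   0.0627] [ 0.4216 -0.1854  0.0774]
bar 735 [ 0.4268 -0.2599  0.1315] [ 0.3378 -0.3099  0.1153] [ 0.5181 -0.2267  0.1475]
0.38 73 [ 0.3896 -0.2615  0.1309] [-0.2732 -0.2503] 0.1420335399738476
0.4 68 [ 0.41   -0.26    0.1312] [-0.271  -0.2491] 0.1416737745096727
0.42000000000000004 67 [ 0.4298 -0.2586  0.1309] [-0.2713 -0.2487] 0.13973835388550215
0.44000000000000006 69 [ 0.4497 -0.2572  0.1306] [-0.2697 -0.2465] 0.14144010750237707
0.4600000000000001 69 [ 0.4699 -0.2556  0.1306] [-0.2675 -0.2443] 0.139826091190906
0.4800000000000001 68 [ 0.4898 -0.2547  0.1307] [-0.267  -0.2442] 0.1396438005659072
0.5000000000000001 116 [ 0.5103 -0.2591  0.1332] [-0.2959 -0.2297] 0.1475389971557992
spout 0.38 83 -0.14935537251723718 [ 0.3933 -0.1494  0.039 ]
spout 0.4 90 -0.14701862816783673 [ 0.4152 -0.147   0.0309]
spout 0.
[... 2574 characters left out ...]
1 36 0.2342335454396841 0.2443180376882109 0.1332969403236794
back 0.5200000000000001 35 0.23590909913419225 0.24566042114137948 0.13246152952048668
back 0.5400000000000001 33 0.23612221678952486 0.24705993251409022 0.13182657495166122
back 0.5600000000000002 18 0.2375326865014825 0.2567044602912192 0.13353981113940738
cheeks x [0.3409 0.3456 0.5816 0.6005] 0.1925897254893998
cart 3075 [0.5408 0.0275 0.1217] [ 0.3849 -0.0683  0.0501] [0.6899 0.193  0.157 ]
cup 188 [ 0.5748 -0.4433  0.0462] [ 0.5442 -0.4776  0.0302] [ 0.61   -0.4114  0.063 ]
deck 766 [ 0.3767 -0.5345  0.0298] [ 0.3402 -0.5867  0.02  ] [ 0.4151 -0.4827  0.0379]
[array([0.5567, 0.2659, 0.17  ]), array([0.3717, 0.2568, 0.17  ])]
```

Run:
```python
from h import *
np.set_printoptions(precision=4,suppress=True)
d=np.load("pics/top0.npy");C=cloud("top",d)
U,V=np.meshgrid(np.arange(640),np.arange(480))
def sel(u0,u1,v0,v1,z0,z1): return C[(U>=u0)&(U<=u1)&(V>=v0)&(V<=v1)&(C[...,2]>z0)&(C[...,2]<z1)&(d>0)]
P=sel(125,207,190,290,.135,.192)
th=.0605;xh=np.array([-np.sin(th),np.cos(th)]);yh=np.array([-np.cos(th),-np.sin(th)])
o=np.array([.463,.331]);q=(P[:,:2]-o);X=q@xh;Y=q@yh
for x0 in np.arange(-.1,.1,.025):
    m=(X>x0)&(X<x0+.025)
    for s in(-1,1):
        k=m&(Y*s>.085)&(Y*s<.115)
        if k.sum():print("cheek x%.3f"%x0,s,k.sum(),np.percentile(Y[k],[2,50,98]),"ztop",np.percentile(P[k,2],95), "Y of top:",Y[k&(P[:,2]>np.percentile(P[k,2],60))].mean())
P=sel(330,420,205,300,.05,.16)
th=.068;xt=np.array([-np.sin(th),np.cos(th)]);yt=np.array([-np.cos(th),-np.sin(th)])
o=np.array([.428,-.2595]);q=(P[:,:2]-o);X=q@xt;Y=q@yt
for x0 in np.arange(-.1,.1,.025):
    m=(X>x0)&(X<x0+.025)
    for s in(-1,1):
        k=m&(Y*s>.075)&(Y*s<.1)
        if k.sum():print("board x%.3f"%x0,s,k.sum(),np.percentile(Y[k],[2,50,98]),"ztop",np.percentile(P[k,2],95),"Y of top",Y[k&(P[:,2]>np.percentile(P[k,2],60))].mean())
k=(X<-.08)&(abs(Y)<.07)
print("backboard X",np.percentile(X[k],[2,50,98]),P[k,2].max())
# lid white pixels circle fit, image contour at z=.07
img=cv2.imread("pics/top0.png")
w=(img.min(2)>170).astype(np.uint8);w[:, :330]=0;w[:,420:]=0;w[:222]=0;w[295:]=0
n,l,s,c=cv2.connectedComponentsWithStats(w)
for i in range(1,n):
    if s[i,4]>100:
        ct=cv2.findContours((l==i).astype(np.uint8),0,2)[0][0];(u,v),rr=cv2.minEnclosingCircle(ct)
        p=px2w("top",u,v,z=.07)[:2]-o;print("tub",(u,v),rr,p@xt,p@yt)
S=Ro.from_rotvec(r.get_obs()["orientation"]).as_matrix();print(S)
```

```text
cheek x-0.100 -1 89 [-0.1138 -0.0948 -0.0922] ztop 0.18878575193712774 Y of top: -0.09753482270384363
cheek x-0.100 1 77 [0.0944 0.1056 0.1134] ztop 0.18914883022477177 Y of top: 0.10271588723687827
cheek x-0.075 -1 98 [-0.1136 -0.0942 -0.0867] ztop 0.18896430511301518 Y of top: -0.0978189354545947
cheek x-0.075 1 79 [0.0863 0.1047 0.1146] ztop 0.18929662664106242 Y of top: 0.10289854911262519
cheek x-0.050 -1 75 [-0.1012 -0.0946 -0.0923] ztop 0.1894150123329378 Y of top: -0.0973899778095147
cheek x-0.050 1 56 [0.0986 0.1058 0.1093] ztop 0.18896947473895698 Y of top: 0.10270022172094319
cheek x-0.025 -1 79 [-0.0996 -0.0941 -0.0926] ztop 0.18950919007086905 Y of top: -0.0962946005675651
cheek x-0.025 1 49 [0.0993 0.1049 0.1067] ztop 0.1902182640489046 Y of top: 0.10227910334175132
cheek x-0.000 -1 78 [-0.1013 -0.0942 -0.0926] ztop 0.1896712889893045 Y of top: -0.0970215285087357
cheek x-0.000 1 56 [0.0986 0.1054 0.1066] ztop 0.18977299181875745 Y of top: 0.10232951984139417
cheek x0.025 -1 69 [-0.1011 -0.0944 -0.0929] ztop 0.18574521207864517 Y of top: -0.09670860216145181
cheek x0.02
[... 1767 characters left out ...]
1 35 [0.0756 0.0859 0.0877] ztop 0.10743709751997227 Y of top 0.0849031540880379
board x0.075 -1 30 [-0.0884 -0.0831 -0.0819] ztop 0.07750441759254187 Y of top -0.08458627509844363
board x0.075 1 20 [0.0819 0.0853 0.0878] ztop 0.07771831625863376 Y of top 0.0848054545068885
backboard X [-0.0921 -0.0863 -0.0809] 0.07272906865209902
tub (397.0, 256.0) 26.076908111572266 -0.05313659603112669 0.002132593842822235
tub (363.63934326171875, 244.22950744628906) 13.045512199401855 0.03979865061039143 -0.03898319131529827
tub (366.441162109375, 271.8529357910156) 13.336639404296875 0.03896736951689429 0.04172305890928351
[[-0.9302  0.367  -0.0005]
 [ 0.367   0.9302 -0.0016]
 [-0.0001 -0.0017 -1.    ]]
```

Units first: shifts go in shares of 30 cm and turns go in shares of 2 pi rad. So -0.1 m is -0.3333, -0.06 m is -0.2.

```bash
echo '[0, 0, -0.0667, 0, 0, 0, 0, 0, -0.2, 0, 0, 0, 0, 0, -0.3333, 0, 0, 0, 0, 0, -0.3333, 0, 0, 0]' | python3 drive.py 0.05 60
```

```text
clock: 0.5
tcp_pos: [0.2485, 0.6296, 0.4104]
orientation: [0.587, 3.085, 0.016]
contact_force: [-0.1, 0.9, 0.8]
grip_width: 0.0503
gripper_force: 0.0
```

```bash
cat >> h.py <<'E'
def tgt(G,th,phi=0,g=.054):
    """TCP pose for grip point G (bar middle), tote yaw 90deg+th, tipped phi"""
    xt=np.array([-np.sin(th),np.cos(th),0]);z=np.array([0,0,1.]);yt=np.cross(z,xt)
    a=Ro.from_rotvec(yt*phi);Z=a.apply(.5*xt-.866025*z);Y=a.apply(.866025*xt+.5*z)
    return np.asarray(G)-g*Z,np.c_[np.cross(Y,Z),Y,Z]
def rel(p,R,p0=None,R0=None):
    o=r.get_obs()
    if p0 is None:p0=o["tcp_pos"]
    if R0 is None:R0=Ro.from_rotvec(o["orientation"]).as_matrix()
    s=R0.T@(p-p0);w=Ro.from_matrix(R0.T@R).as_rotvec()
    print("shift",np.round(s,4),"rot",np.round(w,4),"|s| %.3f |w| %.3f"%(np.linalg.norm(s),np.linalg.norm(w)));return s,w
def st():
    o=r.get_obs();print("t %.2f"%o["clock"],"q",np.round(o["joints"],2),"p",np.round(o["tcp_pos"],4),"F",np.round(o["contact_force"],1),"w %.4f"%o["grip_width"])
E
echo '[-0.1333, -0.1, 0, 0, 0, 0, -0.2667, -0.2, 0, 0, 0, 0, -0.4, -0.3167, 0, 0, 0, 0, -0.5233, -0.42, 0, 0, 0, 0]' | python3 drive.py
echo '[-0.1333, -0.1, 0, 0, 0, 0, -0.2667, -0.2, 0, 0, 0, 0, -0.4, -0.3167, 0, 0, 0, 0, -0.5233, -0.42, 0, 0, 0, 0]' | python3 drive.py
echo '[-0.05, -0.1333, 0, 0, 0, 0, -0.1, -0.2667, 0, 0, 0, 0, -0.15, -0.4, 0, 0, 0, 0, -0.2, -0.55, 0, 0, 0, 0, -0.2367, -0.6467, 0, 0, 0, 0]' | python3 drive.py
echo '[-0.05, -0.1333, 0, 0, 0, 0, -0.1, -0.2667, 0, 0, 0, 0, -0.15, -0.4, 0, 0, 0, 0, -0.2, -0.55, 0, 0, 0, 0, -0.2367, -0.6467, 0, 0, 0, 0]' | python3 drive.py
python3 - <<'E'
from h import *
st()
p,R=tgt([.428,-.2595,.122],.068);rel(p-.12*R[:,2],R)
E
```

```text
clock: 0.9
tcp_pos: [0.3474, 0.4522, 0.4031]
orientation: [-0.587, -3.086, 0.001]
contact_force: [1.0, 0.3, -0.0]
grip_width: 0.0499
gripper_force: 0.0
clock: 1.3
tcp_pos: [0.4463, 0.2786, 0.4034]
orientation: [-0.587, -3.086, 0.001]
contact_force: [0.4, 0.1, -1.3]
grip_width: 0.0498
gripper_force: 0.0
clock: 1.8
tcp_pos: [0.44, 0.0707, 0.4034]
orientation: [-0.591, -3.085, 0.001]
contact_force: [0.5, 0.4, 0.1]
grip_width: 0.0498
gripper_force: 0.0
clock: 2.3
tcp_pos: [0.4344, -0.1356, 0.4036]
orientation: [-0.592, -3.085, 0.0]
contact_force: [0.7, -1.1, -0.3]
grip_width: 0.0499
gripper_force: 0.0
t 2.30 q [-0.44 -0.02  0.61  1.95  0.01  1.2   1.36] p [ 0.4344 -0.1356  0.4036] F [ 0.7 -1.1 -0.3] w 0.0499
shift [-0.0775 -0.1959  0.131 ] rot [-0.5149  0.1169 -0.4367] |s| 0.248 |w| 0.685
```

Converted, -0.196 m is -0.6533, -0.157 m is -0.5233, -0.515 rad is -0.082.

```bash
echo '[-0.0517, -0.13, 0.0833, -0.0164, 0.0037, -0.0138, -0.1033, -0.26, 0.1667, -0.0328, 0.0075, -0.0279, -0.155, -0.3933, 0.26, -0.0492, 0.0111, -0.0417, -0.2067, -0.5233, 0.35, -0.0656, 0.015, -0.0555, -0.2583, -0.6533, 0.4367, -0.082, 0.0186, -0.0696]' | python3 drive.py
echo '[0, 0, 0, 0, 0, 0, 0, 0, 0, 0, 0, 0]' | python3 drive.py
python3 - <<'E'
from h import *
st()
p,R=tgt([.428,-.2595,.122],.068);rel(p-.12*R[:,2],R)
f,_=vision.grab_frame("scene");cv2.imwrite("pics/s1.png",cv2.resize(f[130:370,200:520],None,fx=2.5,fy=2.5,interpolation=cv2.INTER_CUBIC))
E
```

```text
clock: 2.8
tcp_pos: [0.4366, -0.268, 0.3187]
orientation: [-0.086, -3.059, -0.581]
contact_force: [1.5, 1.0, -0.0]
grip_width: 0.05
gripper_force: 0.0
clock: 3.0
tcp_pos: [0.4352, -0.2692, 0.3177]
orientation: [-0.102, -3.054, -0.574]
contact_force: [0.3, 0.6, 0.2]
grip_width: 0.05
gripper_force: 0.0
t 3.00 q [ 0.01  0.37  0.73  1.85 -0.52  1.33  2.45] p [ 0.4352 -0.2692  0.3177] F [0.3 0.6 0.2] w 0.0500
shift [-0.0053 -0.088   0.014 ] rot [-0.1506  0.0151 -0.1332] |s| 0.089 |w| 0.202
```

View pics/s1.png

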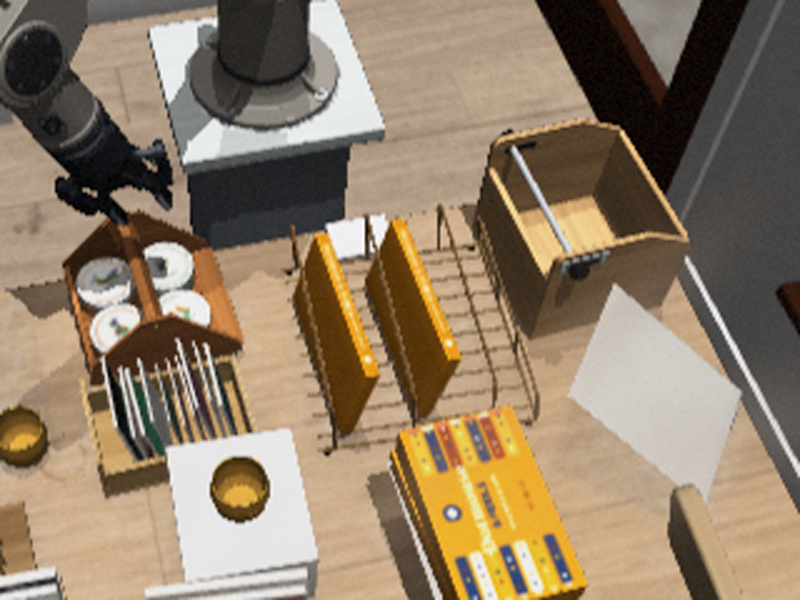

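The picture shows the gripper just behind and above the tote at about (120,190), with the lean roughly right. I'll finish the turn and watch j7.

Converted, -0.088 m is -0.2933, -0.066 m is -0.22, -0.15 rad is -0.0239.

```bash
echo '[-0.0033, -0.0733, 0.01, -0.0064, 0.0006, -0.0053, -0.01, -0.1467, 0.0233, -0.0119, 0.0013, -0.0105, -0.0133, -0.22, 0.0333, -0.0175, 0.0019, -0.0159, -0.0167, -0.2933, 0.0467, -0.0239, 0.0024, -0.0212, -0.0167, -0.2933, 0.0467, -0.0239, 0.0024, -0.0212]' | python3 drive.py
echo '[0, 0, 0, 0, 0, 0, 0, 0, 0, 0, 0, 0]' | python3 drive.py
python3 - <<'E'
from h import *
st()
p,R=tgt([.428,-.2595,.122],.068);rel(p-.12*R[:,2],R)
E
```

```text
clock: 3.55
tcp_pos: [0.4352, -0.3452, 0.2739]
orientation: [0.111, -3.018, -0.807]
contact_force: [-0.9, -1.1, 0.1]
grip_width: 0.0503
gripper_force: 0.0
clock: 3.75
tcp_pos: [0.4362, -0.3432, 0.2756]
orientation: [0.115, -3.02, -0.808]
contact_force: [-0.0, 0.1, 1.3]
grip_width: 0.0501
gripper_force: 0.0
t 3.75 q [ 0.26  0.57  0.65  1.72 -0.62  1.47  2.78] p [ 0.4362 -0.3432  0.2756] F [-0.   0.1  1.3] w 0.0501
shift [ 0.0025 -0.0039  0.0011] rot [-0.0012  0.002   0.0088] |s| 0.005 |w| 0.009
```

Converted, 0.09 m is 0.3, 0.08 m is 0.2667, 0.008 rad is 0.0013.

```bash
echo '[0.0067, -0.01, 0.1, 0, 0, 0.0013, 0.0067, -0.01, 0.2, 0, 0, 0.0013, 0.0067, -0.01, 0.2667, 0, 0, 0.0013, 0.0067, -0.01, 0.3, 0, 0, 0.0013, 0.0067, -0.01, 0.3, 0, 0, 0.0013]' | python3 drive.py
python3 - <<'E'
from h import *
st()
p,R=tgt([.428,-.2595,.122],.068);rel(p,R)
f,_=vision.grab_frame("top");cv2.imwrite("pics/t1.png",cv2.resize(f[195:305,320:470],None,fx=5,fy=5,interpolation=cv2.INTER_CUBIC))
E
```

```text
clock: 4.25
tcp_pos: [0.4309, -0.3011, 0.1949]
orientation: [0.102, -3.016, -0.809]
contact_force: [-0.8, 0.0, 0.2]
grip_width: 0.0497
gripper_force: 0.0
t 4.25 q [ 0.23  0.62  0.61  1.85 -0.68  1.31  2.83] p [ 0.4309 -0.3011  0.1949] F [-0.8  0.   0.2] w 0.0497
shift [ 0.0001 -0.0004  0.03  ] rot [ 0.0005  0.0003 -0.0002] |s| 0.030 |w| 0.001
```

View pics/t1.png

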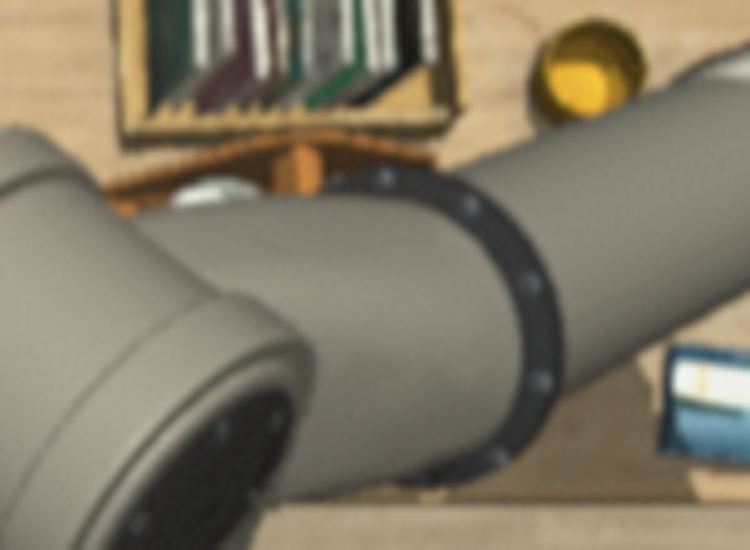

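The arm hides the tote from above; the cup at crop (590,70) and the deck are untouched. The pose is within 1 mm, so I descend the last 30 mm and close.

Converted, 0.03 m is 0.1, 0.028 m is 0.0933.

```bash
echo '[0, 0, 0.0333, 0, 0, 0, 0, 0, 0.0667, 0, 0, 0, 0, 0, 0.0933, 0, 0, 0, 0, 0, 0.1, 0, 0, 0, 0, 0, 0.1, 0, 0, 0]' | python3 drive.py
python3 - <<'E'
from h import *
st()
p,R=tgt([.428,-.2595,.122],.068);rel(p,R)
E
echo '[0, 0, 0, 0, 0, 0, 0, 0, 0, 0, 0, 0, 0, 0, 0, 0, 0, 0, 0, 0, 0, 0, 0, 0, 0, 0, 0, 0, 0, 0]' | python3 drive.py 0 80
python3 - <<'E'
from h import *
st()
p,R=tgt([.428,-.2595,.122],.068);rel(p,R)
f,_=vision.grab_frame("scene");cv2.imwrite("pics/s2.png",cv2.resize(f[190:310,200:340],None,fx=5,fy=5,interpolation=cv2.INTER_CUBIC))
E
```

```text
clock: 4.8
tcp_pos: [0.4293, -0.2876, 0.1685]
orientation: [0.099, -3.016, -0.808]
contact_force: [0.3, 0.2, -0.2]
grip_width: 0.05
gripper_force: 0.0
t 4.80 q [ 0.23  0.64  0.59  1.89 -0.71  1.25  2.85] p [ 0.4293 -0.2876  0.1685] F [ 0.3  0.2 -0.2] w 0.0500
shift [-0.0006  0.0011  0.0003] rot [ 0.      0.0008 -0.0023] |s| 0.001 |w| 0.002
clock: 5.3
tcp_pos: [0.4296, -0.2874, 0.1698]
orientation: [0.1, -3.017, -0.811]
contact_force: [-1.4, 2.1, 6.2]
grip_width: 0.0144
gripper_force: 79.5
t 5.30 q [ 0.23  0.64  0.59  1.89 -0.71  1.26  2.85] p [ 0.4296 -0.2874  0.1698] F [-1.4  2.1  6.2] w 0.0144
shift [-0.0003  0.0002  0.0014] rot [ 0.0017  0.002  -0.0014] |s| 0.001 |w| 0.003
```

View pics/s2.png

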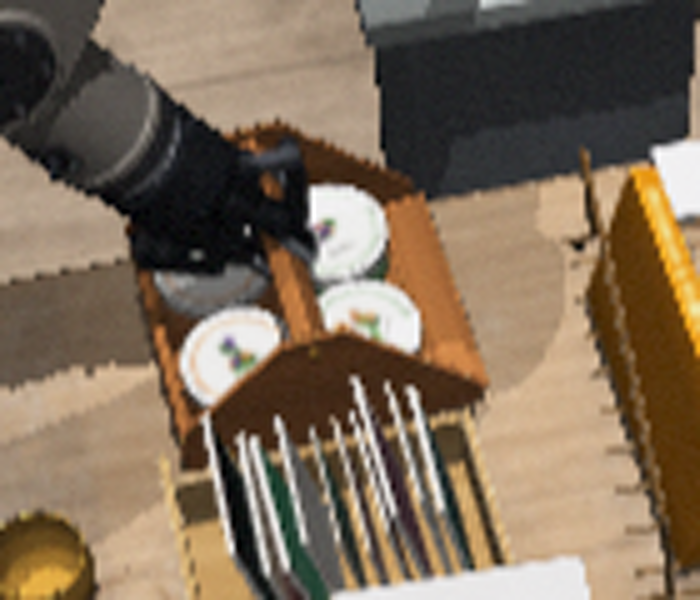

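The gripper holds the bar at crop (285,220), clear of the lids. Next I lift it.

```bash
echo '[0, 0.0083, -0.0143, 0, 0, 0, 0, 0.0217, -0.0377, 0, 0, 0, 0, 0.0383, -0.0667, 0, 0, 0, 0, 0.055, -0.0953, 0, 0, 0, 0, 0.0667, -0.1153, 0, 0, 0]' | python3 drive.py
echo '[0, 0.02, -0.0347, 0, 0, 0, 0, 0.0467, -0.0807, 0, 0, 0, 0, 0.075, -0.13, 0, 0, 0, 0, 0.1033, -0.179, 0, 0, 0, 0, 0.1333, -0.231, 0, 0, 0]' | python3 drive.py
echo '[0, 0.0333, -0.0577, 0, 0, 0, 0, 0.0667, -0.1153, 0, 0, 0, 0, 0.1, -0.1733, 0, 0, 0, 0, 0.1267, -0.2193, 0, 0, 0, 0, 0.15, -0.26, 0, 0, 0]' | python3 drive.py
echo '[0, 0, 0, 0, 0, 0, 0, 0, 0, 0, 0, 0]' | python3 drive.py
python3 - <<'E'
from h import *
st()
rail=np.array([.4645,.2638,.165]);th=.0605
xh=np.array([-np.sin(th),np.cos(th),0])
G=rail+np.array([0,0,.05])-.066*xh+[0,0,.112]
p,R=tgt(G,th);rel(p,R);print(p)
E
```

```text
clock: 5.85
tcp_pos: [0.4296, -0.2882, 0.2099]
orientation: [0.099, -3.018, -0.806]
contact_force: [0.0, -0.2, -7.3]
grip_width: 0.0149
gripper_force: 78.2
clock: 6.35
tcp_pos: [0.4293, -0.2879, 0.2905]
orientation: [0.099, -3.017, -0.807]
contact_force: [0.2, 0.5, -7.1]
grip_width: 0.0143
gripper_force: 78.3
clock: 6.85
tcp_pos: [0.4292, -0.2878, 0.3805]
orientation: [0.099, -3.018, -0.807]
contact_force: [0.2, -0.5, -7.8]
grip_width: 0.0148
gripper_force: 78.3
clock: 7.05
tcp_pos: [0.4293, -0.2877, 0.3786]
orientation: [0.099, -3.017, -0.807]
contact_force: [0.8, -1.1, -8.5]
grip_width: 0.0151
gripper_force: 78.3
t 7.05 q [ 0.13  0.38  0.69  1.72 -0.55  1.58  2.6 ] p [ 0.4293 -0.2877  0.3786] F [ 0.8 -1.1 -8.5] w 0.0151
shift [-0.0708  0.3917  0.2315] rot [-0.0006 -0.0025  0.0045] |s| 0.460 |w| 0.005
[0.47012307 0.17097015 0.37376535]
```

Converted, 0.072 m is 0.24, 0.051 m is 0.17.

```bash
echo '[-0.0033, 0.0233, 0.0133, 0, 0, 0, -0.01, 0.0567, 0.0333, 0, 0, 0, -0.02, 0.1067, 0.0633, 0, 0, 0, -0.03, 0.17, 0.1, 0, 0, 0, -0.0433, 0.24, 0.1433, 0, 0, 0]' | python3 drive.py | grep -v grip
echo '[-0.0133, 0.0767, 0.0453, 0, 0, 0, -0.0267, 0.1533, 0.09, 0, 0, 0, -0.0417, 0.23, 0.1367, 0, 0, 0, -0.0553, 0.3067, 0.18, 0, 0, 0, -0.07, 0.3833, 0.2267, 0, 0, 0]' | python3 drive.py| grep -v grip
echo '[-0.0133, 0.0767, 0.0453, 0, 0, 0, -0.0267, 0.1533, 0.09, 0, 0, 0, -0.0417, 0.23, 0.1367, 0, 0, 0, -0.0553, 0.3067, 0.18, 0, 0, 0, -0.07, 0.3833, 0.2267, 0, 0, 0]' | python3 drive.py| grep -v grip
echo '[-0.0153, 0.085, 0.05, 0, 0, 0, -0.03, 0.1633, 0.0967, 0, 0, 0, -0.04, 0.2267, 0.1333, 0, 0, 0, -0.05, 0.2733, 0.16, 0, 0, 0, -0.0533, 0.2967, 0.1767, 0, 0, 0]' | python3 drive.py| grep -v grip
echo '[0, 0, 0, 0, 0, 0, 0, 0, 0, 0, 0, 0, 0, 0, 0, 0, 0, 0, 0, 0, 0, 0, 0, 0]' | python3 drive.py
python3 - <<'E'
from h import *
st()
rail=np.array([.4645,.2638,.165]);th=.0605
xh=np.array([-np.sin(th),np.cos(th),0])
p,R=tgt(rail+np.array([0,0,.05+.112])-.066*xh,th);rel(p,R)
for n in("top","scene"):
    f,d=vision.grab_frame(n);np.save(f"pics/{n}2.npy",d);cv2.imwrite(f"pics/{n}2.png",f)
f=cv2.imread("pics/top2.png");g=cv2.imread("pics/scene2.png")
a=cv2.resize(f[185:305,115:275],None,fx=3.7,fy=3.7,interpolation=cv2.INTER_CUBIC)
b=cv2.resize(g[150:300,340:500],(592,444+0),interpolation=cv2.INTER_CUBIC)
cv2.imwrite("pics/b2.png",a);cv2.imwrite("pics/bs2.png",b)
E
```

```text
clock: 7.55
tcp_pos: [0.4366, -0.2016, 0.377]
orientation: [0.098, -3.016, -0.808]
contact_force: [-0.4, -0.6, -6.6]
clock: 8.05
tcp_pos: [0.4483, -0.0664, 0.3756]
orientation: [0.1, -3.015, -0.808]
contact_force: [-0.3, 0.2, -7.5]
clock: 8.55
tcp_pos: [0.4599, 0.068, 0.374]
orientation: [0.1, -3.014, -0.807]
contact_force: [1.3, -0.3, -7.6]
clock: 9.05
tcp_pos: [0.4695, 0.1724, 0.3727]
orientation: [0.102, -3.015, -0.807]
contact_force: [-0.2, 0.2, -7.7]
clock: 9.45
tcp_pos: [0.4707, 0.1694, 0.3732]
orientation: [0.096, -3.018, -0.807]
contact_force: [-0.3, 1.0, -8.2]
grip_width: 0.0148
gripper_force: 78.5
t 9.45 q [-0.55  0.11  0.36  1.98 -0.64  1.08  1.76] p [0.4707 0.1694 0.3732] F [-0.3  1.  -8.2] w 0.0148
shift [0.0005 0.0016 0.0003] rot [-0.0008 -0.0013  0.0029] |s| 0.002 |w| 0.003
```

View pics/b2.png

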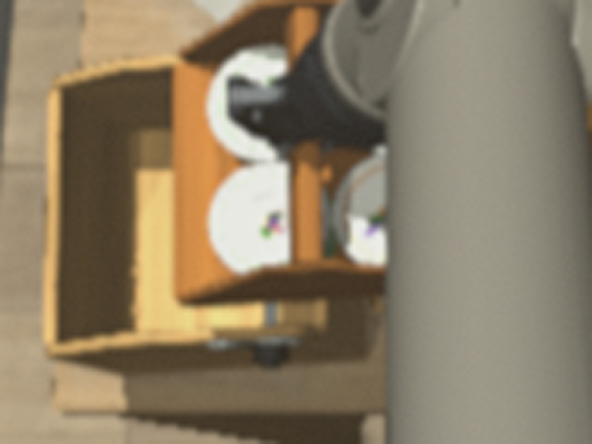

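The tote is level over the hopper, with its spout edge at crop x≈175 and its near board at y≈295. I'll check its pose against the rail in the same camera's depth.

Run:
```python
from h import *
np.set_printoptions(precision=4,suppress=True)
o_=r.get_obs();R=Ro.from_rotvec(o_["orientation"]).as_matrix();G=o_["tcp_pos"]+.054*R[:,2]
A=np.c_[ R[:,1]*.866025+R[:,2]*.5, -R[:,0], R[:,1]*.5-R[:,2]*.866025]  # tote axes in world
O=G-A@[0,0,.122];print("tote by arm",O,"axes",A[:,0],A[:,2])
print("notch",O+A@[.066,0,.01])
def ana(C,O,A,u0,u1,v0,v1,tag):
    P=C[v0:v1,u0:u1].reshape(-1,3);Q=(P-O)@A
    k=(Q[:,2]>.026)&(Q[:,2]<.042)&(Q[:,0]>.095)&(Q[:,0]<.125)&(abs(Q[:,1])<.085)
    for y0 in np.arange(-.08,.08,.04):
        j=k&(Q[:,1]>y0)&(Q[:,1]<y0+.04)
        if j.sum()>5:print(tag,"spout",y0,j.sum(),np.percentile(Q[j,0],[95,100]),np.median(Q[j,2]))
    k=(Q[:,2]>.06)&(Q[:,2]<.15)&(abs(Q[:,1])>.077)&(abs(Q[:,1])<.1)&(abs(Q[:,0])<.09)
    for s in(1,-1):
        j=k&(Q[:,1]*s>0)
        if j.sum()>5:print(tag,"board",s,j.sum(),np.percentile(Q[j,1],[2,50,98]))
    k=(Q[:,2]>.112)&(Q[:,2]<.15)&(abs(Q[:,1])<.07)&(abs(Q[:,0])<.03)
    for a,b in((-.07,-.055),(.04,.07)):
        j=k&(Q[:,1]>a)&(Q[:,1]<b)
        if j.sum()>5:print(tag,"bar",a,j.sum(),np.percentile(Q[j,0],[3,50,97]),np.percentile(Q[j,2],[50,97]))
    k=(Q[:,2]>.062)&(Q[:,2]<.08)&(abs(Q[:,1])<.08)&(Q[:,0]>.02)&(Q[:,0]<.09)
    print(tag,"lids",k.sum(),np.median(Q[k,2]))
th=.068
A0=np.array([[-np.sin(th),-np.cos(th),0],[np.cos(th),-np.sin(th),0],[0,0,1]])
ana(cloud("top",np.load("pics/top0.npy")),np.array([.428,-.2595,0]),A0,325,425,205,305,"start")
ana(cloud("top",np.load("pics/top2.npy")),O,A,140,300,150,300,"now")
```

```text
tote by arm [0.469  0.1967 0.2045] axes [-0.0642  0.9979 -0.0006] [-0.0004  0.0006  1.    ]
notch [0.4648 0.2625 0.2144]
start spout -0.08 77 [0.1125 0.113 ] 0.03302540089675157
start spout -0.04 85 [0.1126 0.1132] 0.03267102751052704
start spout 0.0 82 [0.1123 0.1131] 0.03355243938469171
start spout 0.039999999999999994 85 [0.1125 0.1131] 0.03279036171109661
start board 1 254 [0.0781 0.0866 0.0879]
start board -1 352 [-0.0881 -0.0826 -0.0778]
start bar -0.07 49 [-0.0105  0.0011  0.0108] [0.133  0.1383]
start bar 0.04 109 [-0.0114  0.0013  0.0117] [0.1325 0.1388]
start lids 895 0.06982215217070453
now spout -0.08 107 [0.1107 0.112 ] 0.03175904717525547
now spout -0.04 109 [0.1107 0.1115] 0.03177918003296227
now spout 0.0 105 [0.1107 0.1113] 0.031153562155742394
now spout 0.039999999999999994 106 [0.111  0.1123] 0.031763289832021126
now board 1 314 [0.0781 0.083  0.0884]
now board -1 371 [-0.088  -0.0871 -0.0788]
now bar -0.07 59 [-0.0114 -0.0036  0.0094] [0.1336 0.1376]
now bar 0.04 54 [-0.0093  0.0018  0.0116] [0.1325 0.1374]
now lids 804 0.06889669254539096
```

Units first: shifts go in shares of 30 cm and turns go in shares of 2 pi rad. So 0.023 m is 0.0767, -0.0103 m is -0.0343, -0.003 rad is -0.0005.

```bash
echo '[0, 0.0067, 0.0033, 0, 0, -0.0005, 0, -0.0033, 0.0233, 0, 0, -0.0005, 0, -0.0167, 0.0467, 0, 0, -0.0005, 0, -0.0283, 0.0667, 0, 0, -0.0005, 0, -0.0343, 0.0767, 0, 0, -0.0005]' | python3 drive.py
echo '[0, -0.0033, 0.0057, 0, 0, 0, 0, -0.0083, 0.0143, 0, 0, 0, 0, -0.0133, 0.023, 0, 0, 0, 0, -0.0133, 0.023, 0, 0, 0]' | python3 drive.py
echo '[0, -0.0033, 0.0057, 0, 0, 0, 0, -0.0067, 0.0117, 0, 0, 0, 0, -0.01, 0.0173, 0, 0, 0, 0, -0.01, 0.0173, 0, 0, 0]' | python3 drive.py
cat >> h.py <<'E'
def tote(pr=True):
    o_=r.get_obs();R=Ro.from_rotvec(o_["orientation"]).as_matrix();G=o_["tcp_pos"]+.054*R[:,2]
    A=np.c_[ R[:,1]*.866025+R[:,2]*.5, -R[:,0], R[:,1]*.5-R[:,2]*.866025];O=G-A@[0,0,.122]
    if pr:print("notch",np.round(O+A@[.066,0,.01],4),"xt",np.round(A[:,0],4),"org",np.round(O,4))
    return O,A
E
python3 -c "
from h import *
st();tote()"
```

```text
clock: 10.05
tcp_pos: [0.4699, 0.1729, 0.3468]
orientation: [0.103, -3.016, -0.806]
contact_force: [-0.2, 0.5, -7.6]
grip_width: 0.0152
gripper_force: 78.5
clock: 10.45
tcp_pos: [0.4703, 0.173, 0.3398]
orientation: [0.103, -3.017, -0.807]
contact_force: [0.4, 0.1, -7.7]
grip_width: 0.0146
gripper_force: 78.5
clock: 10.85
tcp_pos: [0.4703, 0.1728, 0.3339]
orientation: [0.103, -3.018, -0.807]
contact_force: [0.8, -1.2, -8.1]
grip_width: 0.0152
gripper_force: 78.6
t 10.85 q [-0.54  0.16  0.35  2.03 -0.69  1.01  1.84] p [0.4703 0.1728 0.3339] F [ 0.8 -1.2 -8.1] w 0.0152
notch [0.4643 0.2655 0.175 ] xt [-6.770e-02  9.977e-01 -9.000e-04] org [0.4688 0.1996 0.1651]
```

No contact force with the runner underside 6 mm below the rail top, so the rail is in the notch. Lowering on.

Converted, 0.0069 m is 0.023, -0.003 m is -0.01, 0.006 rad is 0.001.

```bash
echo '[0, -0.005, 0.0087, 0, 0, 0.0005, 0, -0.01, 0.0173, 0, 0, 0.001, 0, -0.0133, 0.023, 0, 0, 0.001, 0, -0.0133, 0.023, 0, 0, 0.001]' | python3 drive.py
echo '[0, -0.0017, 0.003, 0, 0, 0, 0, -0.0033, 0.0057, 0, 0, 0, 0, -0.0033, 0.0057, 0, 0, 0]' | python3 drive.py
python3 -c "
from h import *
st();tote()"
```

```text
clock: 11.25
tcp_pos: [0.4702, 0.173, 0.3257]
orientation: [0.094, -3.016, -0.807]
contact_force: [-0.1, -1.3, -6.9]
grip_width: 0.0151
gripper_force: 78.5
clock: 11.55
tcp_pos: [0.4704, 0.1728, 0.3248]
orientation: [0.095, -3.016, -0.809]
contact_force: [-2.9, -3.3, -1.2]
grip_width: 0.0146
gripper_force: 79.6
t 11.55 q [-0.53  0.17  0.35  2.04 -0.71  1.    1.85] p [0.4704 0.1728 0.3248] F [-2.9 -3.3 -1.2] w 0.0146
notch [0.4644 0.2657 0.1661] xt [-6.29e-02  9.98e-01  2.00e-04] org [0.4686 0.1998 0.1561]
```

Seated: the weight is now carried by the rail. In tool axes the pivot is (0, 1, 184) mm from the TCP, so I tip with +rx about it.

Converted, 0.0366 m is 0.122, 0.0293 m is 0.0977, 0.04 rad is 0.0064.

```bash
echo '[0, 0.0247, 0.0003, 0.0064, 0, 0, 0, 0.049, 0.0017, 0.0127, 0, 0, 0, 0.0733, 0.004, 0.0191, 0, 0, 0, 0.0977, 0.0073, 0.0255, 0, 0, 0, 0.122, 0.0117, 0.0318, 0, 0]' | python3 drive.py
echo '[0, 0.0247, 0.0003, 0.0064, 0, 0, 0, 0.049, 0.0017, 0.0127, 0, 0, 0, 0.0733, 0.004, 0.0191, 0, 0, 0, 0.0977, 0.0073, 0.0255, 0, 0, 0, 0.122, 0.0117, 0.0318, 0, 0]' | python3 drive.py
python3 -c "
from h import *
st();tote()"
```

```text
clock: 12.05
tcp_pos: [0.4684, 0.2067, 0.3399]
orientation: [0.096, -3.089, -0.502]
contact_force: [-0.3, -0.7, -6.1]
grip_width: 0.015
gripper_force: 78.6
clock: 12.55
tcp_pos: [0.4659, 0.2425, 0.3478]
orientation: [0.097, -3.129, -0.191]
contact_force: [-0.3, -1.4, -6.7]
grip_width: 0.0148
gripper_force: 78.4
t 12.55 q [-0.82  0.17  0.31  1.9  -0.19  1.04  1.21] p [0.4659 0.2425 0.3478] F [-0.3 -1.4 -6.7] w 0.0148
notch [0.4641 0.266  0.1653] xt [-0.0578  0.9186 -0.3909] org [0.4681 0.2014 0.1819]
```

Converted, 0.0366 m is 0.122, 0.0293 m is 0.0977, 0.2 rad is 0.0318.

```bash
echo '[0, 0.0247, 0.0003, 0.0064, 0, 0, 0, 0.049, 0.0017, 0.0127, 0, 0, 0, 0.0733, 0.004, 0.0191, 0, 0, 0, 0.0977, 0.0073, 0.0255, 0, 0, 0, 0.122, 0.0117, 0.0318, 0, 0]' | python3 drive.py
echo '[0, 0.0247, 0.0003, 0.0064, 0, 0, 0, 0.049, 0.0017, 0.0127, 0, 0, 0, 0.0733, 0.004, 0.0191, 0, 0, 0, 0.0733, 0.004, 0.0191, 0, 0, 0, 0.0733, 0.004, 0.0191, 0, 0]' | python3 drive.py
echo '[0, 0, 0, 0, 0, 0, 0, 0, 0, 0, 0, 0, 0, 0, 0, 0, 0, 0, 0, 0, 0, 0, 0, 0]' | python3 drive.py
python3 - <<'E'
from h import *
st();tote()
f,d=vision.grab_frame("top");g,_=vision.grab_frame("scene")
a=cv2.resize(f[185:305,115:275],(400,300),interpolation=cv2.INTER_CUBIC);b=cv2.resize(g[160:280,360:520],(400,300),interpolation=cv2.INTER_CUBIC)
cv2.imwrite("pics/tip1.png",np.hstack([a,b]))
E
```

```text
clock: 13.05
tcp_pos: [0.4634, 0.2792, 0.3486]
orientation: [-0.097, 3.138, -0.122]
contact_force: [0.0, -1.7, -7.8]
grip_width: 0.0149
gripper_force: 78.4
clock: 13.55
tcp_pos: [0.4624, 0.3009, 0.3459]
orientation: [-0.098, 3.12, -0.306]
contact_force: [0.8, 0.0, -5.5]
grip_width: 0.0147
gripper_force: 78.7
clock: 13.95
tcp_pos: [0.4626, 0.3006, 0.3463]
orientation: [-0.098, 3.12, -0.307]
contact_force: [-0.2, 0.0, -4.1]
grip_width: 0.0146
gripper_force: 79.0
t 13.95 q [-1.    0.29  0.3   1.77  0.08  1.22  0.9 ] p [0.4626 0.3006 0.3463] F [-0.2  0.  -4.1] w 0.0146
notch [0.4646 0.266  0.1656] xt [-0.0475  0.7506 -0.659 ] org [0.4682 0.2099 0.2016]
```

View pics/tip1.png

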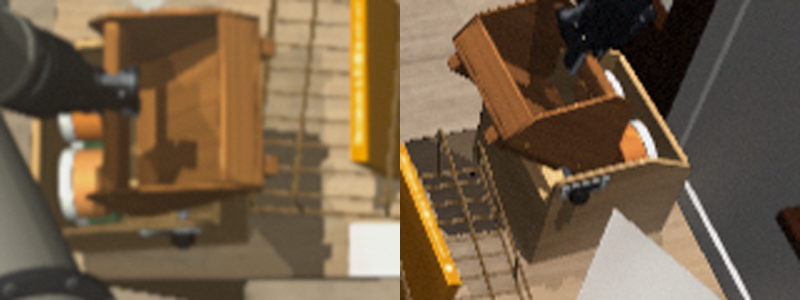

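At 41° of tip the tote's inside looks empty, and two tubs stand on edge against the front board at (75,185) and (85,125) in the left half of the crop. The load has also dropped to about the empty tote. I'll tip partway back and check.

Converted, -0.0366 m is -0.122, -0.0293 m is -0.0977, -0.16 rad is -0.0255.

```bash
echo '[0, -0.0247, 0.0007, -0.0064, 0, 0, 0, -0.049, 0.0023, -0.0127, 0, 0, 0, -0.0733, 0.0047, -0.0191, 0, 0, 0, -0.0977, 0.0087, -0.0255, 0, 0, 0, -0.122, 0.013, -0.0318, 0, 0]' | python3 drive.py
echo '[0, -0.0247, 0.0007, -0.0064, 0, 0, 0, -0.049, 0.0023, -0.0127, 0, 0, 0, -0.0733, 0.0047, -0.0191, 0, 0, 0, -0.0977, 0.0087, -0.0255, 0, 0, 0, -0.122, 0.013, -0.0318, 0, 0]' | python3 drive.py
python3 - <<'E'
from h import *
st();tote()
f,d=vision.grab_frame("top");g,_=vision.grab_frame("scene")
a=cv2.resize(f[185:305,115:275],(400,300),interpolation=cv2.INTER_CUBIC);b=cv2.resize(g[160:280,360:520],(400,300),interpolation=cv2.INTER_CUBIC)
cv2.imwrite("pics/tip2.png",np.hstack([a,b]))
E
```

```text
clock: 14.55
tcp_pos: [0.4648, 0.2628, 0.3495]
orientation: [0.097, -3.139, -0.01]
contact_force: [0.0, 0.1, -3.1]
grip_width: 0.0149
gripper_force: 79.1
clock: 15.05
tcp_pos: [0.4671, 0.2263, 0.3456]
orientation: [0.096, -3.117, -0.322]
contact_force: [-0.1, -0.4, -4.3]
grip_width: 0.0149
gripper_force: 79.0
t 15.05 q [-0.76  0.15  0.31  1.94 -0.28  1.    1.33] p [0.4671 0.2263 0.3456] F [-0.1 -0.4 -4.3] w 0.0149
notch [0.4647 0.265  0.1657] xt [-0.0586  0.9482 -0.3122] org [0.4688 0.1993 0.1768]
```

View pics/tip2.png

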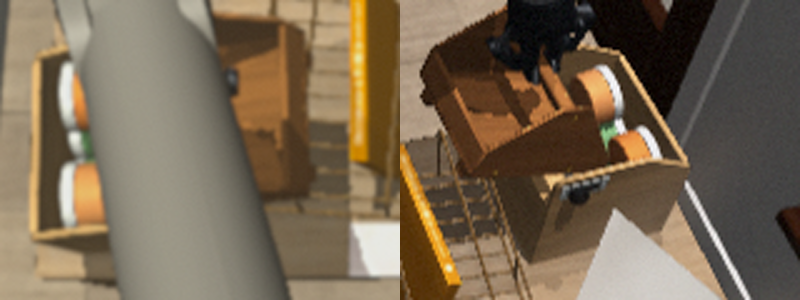

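The tote is empty, and the tubs lie in the hopper, two of them on edge at crop (80,90) and (80,195). Next: level it, unhook and lift.

Converted, -0.0366 m is -0.122, -0.0293 m is -0.0977, -0.2 rad is -0.0318.

```bash
echo '[0, -0.0247, 0.0007, -0.0064, 0, 0, 0, -0.049, 0.0023, -0.0127, 0, 0, 0, -0.0733, 0.0047, -0.0191, 0, 0, 0, -0.0977, 0.0087, -0.0255, 0, 0, 0, -0.122, 0.013, -0.0318, 0, 0]' | python3 drive.py | grep force
echo '[0, -0.0247, 0.0007, -0.0064, 0, 0, 0, -0.049, 0.0023, -0.0127, 0, 0, 0, -0.0717, 0.0047, -0.0186, 0, 0, 0, -0.0717, 0.0047, -0.0186, 0, 0]' | python3 drive.py
python3 -c "
from h import *
st();tote()"
echo '[0, 0.0067, -0.0117, 0, 0, 0, 0, 0.0167, -0.029, 0, 0, 0, 0, 0.0333, -0.0577, 0, 0, 0, 0, 0.0583, -0.101, 0, 0, 0, 0, 0.0833, -0.1443, 0, 0, 0]' | python3 drive.py
echo '[0, 0.0133, -0.023, 0, 0, 0, 0, 0.0217, -0.0377, 0, 0, 0, 0, 0.025, -0.0433, 0, 0, 0, 0, 0.025, -0.0433, 0, 0, 0]' | python3 drive.py
python3 - <<'E'
from h import *
st();tote()
p,R=tgt([.428,-.2595,.122+.21],.068);rel(p,R)
E
```

```text
contact_force: [-0.9, 0.3, -2.2]
gripper_force: 79.4
clock: 16.05
tcp_pos: [0.4707, 0.1726, 0.3248]
orientation: [0.091, -3.018, -0.805]
contact_force: [-1.1, 0.1, 3.9]
grip_width: 0.0148
gripper_force: 80.1
t 16.05 q [-0.53  0.17  0.34  2.04 -0.7   1.    1.85] p [0.4707 0.1726 0.3248] F [-1.1  0.1  3.9] w 0.0148
notch [0.4649 0.2651 0.1658] xt [-0.0608  0.9981 -0.0025] org [0.4689 0.1992 0.156 ]
clock: 16.55
tcp_pos: [0.4705, 0.1737, 0.3759]
orientation: [0.095, -3.018, -0.803]
contact_force: [0.3, -0.3, -3.6]
grip_width: 0.0151
gripper_force: 79.0
clock: 16.95
tcp_pos: [0.4704, 0.1735, 0.3893]
orientation: [0.094, -3.018, -0.803]
contact_force: [0.5, -0.0, -4.1]
grip_width: 0.0149
gripper_force: 79.2
t 16.95 q [-0.55  0.1   0.35  1.96 -0.62  1.1   1.72] p [0.4704 0.1735 0.3893] F [ 0.5 -0.  -4.1] w 0.0149
notch [0.4643 0.2657 0.2302] xt [-0.0628  0.998  -0.0036] org [0.4685 0.1998 0.2204]
shift [ 0.0693 -0.4015 -0.2176] rot [-0.0036  0.0014 -0.0051] |s| 0.462 |w| 0.006
```

Converted, -0.074 m is -0.2467, -0.052 m is -0.1733.

```bash
echo '[0.0033, -0.0233, -0.0133, 0, 0, 0, 0.01, -0.0567, -0.03, 0, 0, 0, 0.02, -0.11, -0.06, 0, 0, 0, 0.03, -0.1733, -0.0933, 0, 0, 0, 0.0433, -0.2467, -0.1333, 0, 0, 0]' | python3 drive.py | grep tcp
echo '[0.0133, -0.078, -0.0423, 0, 0, 0, 0.0267, -0.1567, -0.0847, 0, 0, 0, 0.04, -0.2333, -0.1267, 0, 0, 0, 0.0533, -0.3133, -0.17, 0, 0, 0, 0.0667, -0.39, -0.212, 0, 0, 0]' | python3 drive.py | grep tcp
echo '[0.0133, -0.078, -0.0423, 0, 0, 0, 0.0267, -0.1567, -0.0847, 0, 0, 0, 0.04, -0.2333, -0.1267, 0, 0, 0, 0.0533, -0.3133, -0.17, 0, 0, 0, 0.0667, -0.39, -0.212, 0, 0, 0]' | python3 drive.py | grep tcp
echo '[0.015, -0.0867, -0.0467, 0, 0, 0, 0.029, -0.168, -0.09, 0, 0, 0, 0.04, -0.2317, -0.1257, 0, 0, 0, 0.048, -0.278, -0.15, 0, 0, 0, 0.0523, -0.304, -0.165, 0, 0, 0]' | python3 drive.py | grep tcp
echo '[0, 0, 0, 0, 0, 0, 0, 0, 0, 0, 0, 0]' | python3 drive.py
python3 - <<'E'
from h import *
st();tote()
p,R=tgt([.428,-.2595,.122+.01],.068);rel(p,R)
E
```

```text
tcp_pos: [0.4623, 0.0873, 0.3869]
tcp_pos: [0.4505, -0.0476, 0.3842]
tcp_pos: [0.4388, -0.1815, 0.3813]
tcp_pos: [0.4297, -0.2856, 0.3788]
clock: 19.15
tcp_pos: [0.4306, -0.2832, 0.379]
orientation: [0.096, -3.017, -0.804]
contact_force: [0.3, 0.8, -3.9]
grip_width: 0.0152
gripper_force: 79.1
t 19.15 q [ 0.11  0.37  0.71  1.73 -0.55  1.58  2.59] p [ 0.4306 -0.2832  0.379 ] F [ 0.3  0.8 -3.9] w 0.0152
notch [ 0.4245 -0.1909  0.22  ] xt [-0.0635  0.998  -0.0026] org [ 0.4287 -0.2567  0.2102]
shift [ 0.0008 -0.1024  0.1721] rot [-0.0026  0.0012 -0.0044] |s| 0.200 |w| 0.005
```

Now lower: 0.20 m to 10 mm up, then settle onto the table.

Converted, 0.1 m is 0.3333, 0.08 m is 0.2667, -0.004 rad is -0.0006.

```bash
echo '[0, -0.0267, 0.0433, -0.0003, 0, -0.0006, 0, -0.0667, 0.1133, -0.0003, 0, -0.0006, 0, -0.1133, 0.19, -0.0003, 0, -0.0006, 0, -0.16, 0.2667, -0.0003, 0, -0.0006, 0, -0.2, 0.3333, -0.0003, 0, -0.0006]' | python3 drive.py | grep tcp
echo '[0, -0.04, 0.0667, 0, 0, 0, 0, -0.0767, 0.13, 0, 0, 0, 0, -0.11, 0.1867, 0, 0, 0, 0, -0.1333, 0.2267, 0, 0, 0, 0, -0.14, 0.24, 0, 0, 0]' | python3 drive.py | grep tcp
echo '[0, -0.005, 0.0087, 0, 0, 0, 0, -0.01, 0.0173, 0, 0, 0, 0, -0.0133, 0.023, 0, 0, 0, 0, -0.0133, 0.023, 0, 0, 0]' | python3 drive.py
python3 -c "
from h import *
st();tote()"
```

```text
tcp_pos: [0.4303, -0.2849, 0.2603]
tcp_pos: [0.4302, -0.2861, 0.1775]
clock: 20.55
tcp_pos: [0.4307, -0.287, 0.1715]
orientation: [0.101, -3.019, -0.806]
contact_force: [0.5, -0.5, -4.3]
grip_width: 0.0151
gripper_force: 79.0
t 20.55 q [ 0.22  0.64  0.6   1.89 -0.72  1.26  2.85] p [ 0.4307 -0.287   0.1715] F [ 0.5 -0.5 -4.3] w 0.0151
notch [ 0.4248 -0.1945  0.0125] xt [-0.0663  0.9978 -0.0019] org [ 0.4291 -0.2603  0.0027]
```

Converted, 0.0022 m is 0.0073, -0.0013 m is -0.0043.

```bash
echo '[0, -0.0023, 0.0043, 0, 0, 0, 0, -0.0043, 0.0073, 0, 0, 0, 0, -0.0043, 0.0073, 0, 0, 0]' | python3 drive.py | grep -E "tcp|contact"
echo '[0, -0.0017, 0.003, 0, 0, 0, 0, -0.0017, 0.003, 0, 0, 0]' | python3 drive.py
python3 -c "
from h import *
st();tote()"
```

```text
tcp_pos: [0.4307, -0.2873, 0.1699]
contact_force: [-2.0, -0.7, 5.0]
clock: 21.05
tcp_pos: [0.4307, -0.2874, 0.1699]
orientation: [0.101, -3.019, -0.809]
contact_force: [-2.3, -0.2, 12.4]
grip_width: 0.015
gripper_force: 81.3
t 21.05 q [ 0.22  0.64  0.6   1.89 -0.72  1.26  2.85] p [ 0.4307 -0.2874  0.1699] F [-2.3 -0.2 12.4] w 0.0150
notch [ 0.425  -0.1945  0.0111] xt [-0.0658  0.9978 -0.    ] org [ 0.4294 -0.2604  0.0011]
```

Standing on the table. I open to 50 mm and back out along the fingers.

Converted, -0.12 m is -0.4, -0.11 m is -0.3667.

```bash
echo '[0, 0, 0, 0, 0, 0, 0, 0, 0, 0, 0, 0, 0, 0, 0, 0, 0, 0, 0, 0, 0, 0, 0, 0]' | python3 drive.py 0.05
echo '[0, 0, -0.0333, 0, 0, 0, 0, 0, -0.0833, 0, 0, 0, 0, 0, -0.1667, 0, 0, 0, 0, 0, -0.2667, 0, 0, 0, 0, 0, -0.4, 0, 0, 0]' | python3 drive.py | grep -E "tcp|contact"
echo '[0, 0.0333, -0.0667, 0, 0, 0, 0, 0.0667, -0.1333, 0, 0, 0, 0, 0.1167, -0.2, 0, 0, 0, 0, 0.1667, -0.2667, 0, 0, 0, 0, 0.1667, -0.3, 0, 0, 0]' | python3 drive.py | grep -E "tcp|contact"
echo '[0.1333, 0, 0, 0, 0, 0, 0.1333, -0.1, 0, 0, 0, 0, 0.1333, -0.2333, 0, 0, 0, 0, 0.1333, -0.3667, 0, 0, 0, 0, 0.1333, -0.3667, 0, 0, 0, 0]' | python3 drive.py | grep -E "tcp|contact"
echo '[0, 0, 0, 0, 0, 0, 0, 0, 0, 0, 0, 0, 0, 0, 0, 0, 0, 0, 0, 0, 0, 0, 0, 0, 0, 0, 0, 0, 0, 0]' | python3 drive.py | grep -E "tcp|contact"
python3 - <<'E'
from h import *
st()
f,d=vision.grab_frame("top");np.save("pics/top9.npy",d);g,_=vision.grab_frame("scene")
a=cv2.resize(f[185:305,110:480],(800,260),interpolation=cv2.INTER_CUBIC);b=cv2.resize(g[140:290,180:500],(700,328),interpolation=cv2.INTER_CUBIC)
b=cv2.copyMakeBorder(b,0,0,0,100,0);cv2.imwrite("pics/end.png",np.vstack([a,b]))
C=cloud("top",d)
U,V=np.meshgrid(np.arange(640),np.arange(480))
P=C[(U>125)&(U<207)&(V>200)&(V<280)&(d>0)]
th=.0605;q=P[:,:2]-[.4603,.3308];X=q@[-np.sin(th),np.cos(th)];Y=q@[-np.cos(th),-np.sin(th)]
k=(abs(X)<.085)&(abs(Y)<.09)&((X<-.08)|(X>-.058));print("max z inside",np.percentile(P[k,2],[50,90,99,100]))
E
```

```text
clock: 21.45
tcp_pos: [0.4306, -0.2868, 0.1675]
orientation: [0.101, -3.018, -0.806]
contact_force: [0.6, -1.1, -0.8]
grip_width: 0.05
gripper_force: 0.0
tcp_pos: [0.4341, -0.3469, 0.273]
contact_force: [0.2, -0.2, 0.2]
tcp_pos: [0.4345, -0.349, 0.3781]
contact_force: [0.0, -0.7, -0.3]
tcp_pos: [0.399, -0.4492, 0.3159]
contact_force: [-0.0, -0.0, 0.5]
tcp_pos: [0.4012, -0.4454, 0.3204]
contact_force: [-0.4, 0.0, -1.0]
t 23.45 q [ 0.42  0.63  0.7   1.53 -0.58  1.64  2.86] p [ 0.4012 -0.4454  0.3204] F [-0.4  0.  -1. ] w 0.0498
max z inside [0.0341247  0.16028351 0.1667295  0.17030681]
```

View pics/end.png

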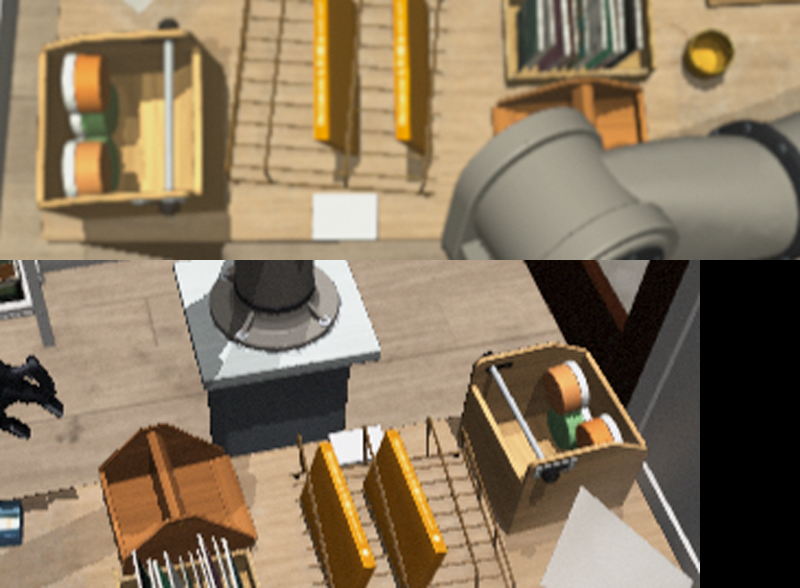

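The final view shows the tote empty and upright in its place and the tubs standing on edge in the hopper, orange at (85,82) and (85,167) and green below. Their tops are at about 0.167 m, so their centres are near 0.13 m. Cup and deck are in place and the arm is clear.

```bash
python3 -c "
from bench import r, vision
print(r.hand_in())"
```

```text
the job is handed in; nothing more can be done
None
```

The job is handed in but I got no verdict back: the tote was hooked on the rail, tipped 41° and stood back empty in its place. In the last pictures the tubs sit on edge in the hopper; I could make out three, with the fourth inferred from the empty tote and its weight. The cup and card deck look undisturbed.

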